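Crack a walnut in the bench nutcracker

ROBOT

A 6-joint arm with a two-finger parallel gripper is mounted at the origin on a cart in front of the work surface, level with it; the furniture and walls round the work are solid. World frame = base frame: x ahead of the robot, y to its left, z up, the work surface at z = 0. Lengths are in m, angles in rad, forces in N, time in s.
With the tool pointing down it reaches from about 0.425 to 0.95 m from the base axis. Payload 3.5 kg.
Tool frame: the origin (TCP) lies at the very end of the fingers, on their centre line; the grasp point (between the pads) lies 19 mm behind it; z points along the fingers, y is the line along which they close (so a half turn about z gives the same grasp; the last joint's range is limited). The gripper opens to 85 mm and grips with 20 to 120 N. Pads are 22 mm wide; open, the fingers measure 114 mm over their backs; the gripper's body (76 mm by 85 mm) begins 54 mm behind the grasp point. The pads swing forward as they close: fully open they stand 13 mm farther back than shut.
Start: joints at [1.026, 0.286, 1.577, -0, 1.279, -0.15], TCP at [0.26, 0.623, 0.231] pointing down, gripper open.
Joint ranges: [-2.77, 2.77], [-0.9, 2.22], [0.21, 2.48], [-1.53, 4.67], [0.24, 2.81], [-2.84, 2.84]. Speed limits (rad/s): [2.79, 2.79, 3.14, 3.14, 3.14, 3.14].

INTERFACE

Orientations are given as a unit quaternion [x, y, z, w].
In Python, from plant import ctrl gives the robot as it stands.
- The arm moves only by the tool carry_out, never from a script. Its argument "deltas" is one flat list of numbers, 6 for each row, row after row: the shift along the tool's x, y, z in m, then the turn, a rotation vector about the tool's x, y, z in rad. A call has 1 to 5 rows; each row is the pose to reach, as a shift and turn from the pose commanded when the call began, along the tool's axes at that moment; what a row does not reach only later rows make up. A row lasts 1/8 s, in which the tool goes at most 62.5 mm and 10.7 degrees, less where a joint would pass 70% of its speed; a pose out of reach is approached as far as the arm can. A call with a gripper value outside its range is refused whole. "grip" is the opening in per cent of the stroke, from 0 (shut) to 100 (fully open), set as the call begins (left out, the last holds). The fingers move at their own pace and stop on an object; "grip_force" is the grip in N (left out, the last holds). Time passes only in rows, so rows that repeat a pose let the fingers close. It gives the time, the measured TCP pose, the force, the opening and the grip force at its end, in the units of the state.
- ctrl.get_state(): the state, without advancing time (a new reading comes with each control period).
- ctrl.read_camera(name): name is "scene" or "top" or "wrist"; returns (picture, depth): 384x512x3 uint8, red, green, blue; 384x512 float32, m along the optical axis (not along the pixel's ray), 0 where there is no reading.
- ctrl.camera_model(name): a dict with "intrinsics" (3x3 intrinsics, pixels), "k1" (the pictures are not rectified: a ray, as slopes to the right and down, at radius r is drawn at 1 + k1 r^2 times it, then the intrinsics apply), "extrinsics" (4x4, takes a point from world to camera coordinates); the wrist camera has in their place "hand_eye" (4x4, takes a point from camera to tool coordinates, whose origin is the TCP and whose axes are the flange's). Camera axes: x right, y down, z forward; pixel columns grow to the right and rows downward; lengths in m; the calibration is good to about 2 mm. A picture is of the moment at which its call begins: read the wrist's pose just before it. camera_model takes no time and is no camera call.
- ctrl.sign_off(): hands the job in; it is judged then, once.
Trained networks look in the newest picture that a camera, given by its name, has taken for a name from the list of things; names that differ only in an ending like _2 or _b are one class to them, and where a whole thing is asked for, a point or a joint stands for the part that bears it (a point fixed in the world has none). Each returns a list of dicts, best first, with "score" (0 to 1); they miss things now and then, are a little off and sometimes report something else, mostly with a low value. They report only what shows in the picture. A call takes as long as a camera call. They do not tell look-alikes from the thing itself.
- ctrl.find_in(camera, query): "uv" ([column, row] in pixels, amid what is visible of it).
The state is a dict: "time": time; "qpos": joint angles; "dq": joint speeds; "joint_efforts": joint torques, N m; "eef_pos": TCP position; "tcp_rot": TCP orientation; "contact_force": force on the tool from outside, world axes, zero at the start; "wrist_torque": the same for the moment, N m; "opening": opening from 0.0 (shut) to 1.0 (fully open); "finger_force": force on a finger pad.
Only numpy, scipy, OpenCV 4.12 (cv2) and the standard library are available. Lean on these libraries where they do the work, as an engineer would, in place of code of your own. Each camera call takes 0.05 s, during which the arm holds its last target. There are 200 camera calls.

TASK

Set the walnut in the seat between the open jaws of the nutcracker, its seam ridge in line with the handles, and let go of it. Squeeze the two handles together until the shell gives, let them spring open again, then take the cracked nut out and drop it in the white bowl. Leave everything else standing where it is.

Things in the scene. Friction and masses are not known exactly. Their poses are not given: they have to be found in the camera images.
- nut_center (a point): centre of the one walnut: brown, 36 mm thick across its two domed half shells (its x axis), 42 mm long across its seam ridge (its y axis), 39 mm tall, on a small flat foot 19 mm below this point (z up). The ridge is rigid, 12 mm thick: grip the nut by the ridge ends, along y (15 N is ample). The half shells give only when pressed along x
- shell_a (a joint): how far each half shell has been pressed in, m: 0 whole, 0.004 caved in. Resistance rises to a peak of about 27 N on each shell before it has moved 0.001, then drops; past 0.002 the shell snaps in by itself and stays in
- cracker: fixed stand of the steel two-handled nutcracker: dark wooden foot about 160 x 100 mm, origin at worktop height below the handle pivots, x away from the grips. From the pivots, 75 mm up, the handles rise at 30 degrees towards the robot. Their bars lie 30 mm each side of the middle
- seat (a point): where the centre of a seated nut belongs, between the open jaws. x: along the handles, down the slope to the pivots, 70 mm on; y: the line along which jaws and handles close; z: square to the handles' sloping plane, 30 degrees from vertical, leaning away from the grips. The nut goes in along -z, its z along this z and its y along this x. The open jaws (28 mm long, 10 mm up and down) stand 41 mm apart
- seat_floor (a point): centre of the seat's floor, 19 mm below seat, frame as there. The floor is 35 mm long (x) and 20 mm wide, with a 7 mm lip at each end, 31 mm apart inside (the nut is 26 mm long down there), and tops a pedestal 15 mm tall, so fingertips may reach down past both ends. Between the handles it is clear along x for 58 mm towards the pivots, and all the way towards the grips
- grips (a point): point midway between the two black rubber handle grips, 115 mm up the slope from the seat, frame as the seat's. Each grip is 72 mm long (x), 10 mm thick (y) and 16 mm tall (z); 66 mm over both when open, about 31 mm when the nut has given. Nothing stands below them but the worktop, about 165 mm down
- handle_left (a joint): angle of the left handle, rad: 0 fully open, grows as the handles are squeezed; geared to the right one, which moves alike, and sprung open with about 2 N at each grip. The jaws meet the nut at about 0.036; cracking it needs about 12 N on each grip near 0.045; with the nut caved in they stand at about 0.095, stop 0.115
- bowl: white round bowl, 150 mm across the rim and 55 mm tall, loose, origin at the centre of its underside, z up
- spice_jar: spice jar with a pale yellow-brown cap, 42 mm across, 96 mm tall, standing close beside the nut; origin under its centre; leave alone
- salt_mill: salt shaker with a grey top, 44 mm across, 90 mm tall, standing close beside the nut, opposite the spice jar; origin under its centre; leave alone
- mug: plain cream mug, 78 x 116 mm with its handle, 101 mm tall, just behind the bowl; origin under its centre; leave alone
- tin: food tin, 75 mm across, 58 mm tall; origin under its centre; leave alone
- lemon: lemon, 71 x 53 x 51 mm; origin under its centre; leave alone
- teaspoon: teaspoon, 130 mm long, lying on the worktop near the front edge; leave alone
Things that resemble listed ones, but are neither listed nor needed, are in the scene too. There is more than one size of the part that bears nut_center; the job needs the smaller.

How it is judged:
By the outcome, as a careful person would: the job done as asked, in the order asked, and still so for the second after the job is handed in, with the robot touching nothing.
It also fails if it takes over 69 s, if anything falls off the work surface, if the arm or the gripper's body presses on something with over 40 N, if the wrist force passes 120 N, or if a joint passes its speed limit or range.

## Working session

There is one attempt and no reset: what is moved stays moved. The work goes in short steps, Python scripts to look and compute and a tool call to move; the robot and the scene stay as the last step left them, time stands still between calls to the robot, and variables do not carry over. Pictures are saved under pics/ and viewed, at most 13 in all, crops included, and the job is handed in when it is done.

Besides the shell and the picture viewer there is one more tool, called after "Request:" in YAML: its name, and indented under it one key for each argument. carry_out: Moves the arm, as the interface text tells. Its arguments: {"type":"object","properties":{"deltas":{"type":"array"},"grip":{"type":"number"},"grip_force":{"type":"number"}},"required":["deltas"]}

```bash
mkdir -p pics; cat > h.py <<'E'
import numpy as np, cv2
from scipy.spatial.transform import Rotation as R
from plant import ctrl
def pose(s=None):
    s=s or ctrl.get_state(); T=np.eye(4); T[:3,:3]=R.from_quat(s["tcp_rot"]).as_matrix(); T[:3,3]=s["eef_pos"]; return T
def cam2w(n,T=None):
    m=ctrl.camera_model(n)
    return (T if T is not None else pose())@np.array(m["hand_eye"]) if n=="wrist" else np.linalg.inv(np.array(m["extrinsics"]))
def rays(n,uv):
    m=ctrl.camera_model(n);K=np.array(m["intrinsics"])
    return cv2.undistortPoints(np.array(uv,float).reshape(-1,1,2),K,np.array([m["k1"],0,0,0.])).reshape(-1,2)
def cloud(n,d,T=None):
    h,w=d.shape; v,u=np.mgrid[:h,:w]; r=rays(n,np.stack([u.ravel(),v.ravel()],1))
    P=np.c_[r,np.ones(len(r))]*d.reshape(-1,1); M=cam2w(n,T)
    P=P@M[:3,:3].T+M[:3,3]; P[d.ravel()==0]=np.nan
    return P.reshape(h,w,3)
def proj(n,P,T=None):
    m=ctrl.camera_model(n);M=np.linalg.inv(cam2w(n,T))
    p=np.atleast_2d(P)@M[:3,:3].T+M[:3,3]
    return cv2.projectPoints(p,np.zeros(3),np.zeros(3),np.array(m["intrinsics"]),np.array([m["k1"],0,0,0.]))[0].reshape(-1,2)
def save(n,im): cv2.imwrite("pics/"+n,im[:,:,::-1])
def rel(T0,T1):
    "shift, rotvec of T1 in T0"
    D=np.linalg.inv(T0)@T1; return D[:3,3],R.from_matrix(D[:3,:3]).as_rotvec()
E
python3 - <<'E'
from h import *
ims=[]
for c in ("scene","top"):
    im,d=ctrl.read_camera(c); np.save(c+"_d.npy",d); np.save(c+"_im.npy",im); P=cloud(c,d)
    for q in ["nut_center","cracker","grips","bowl","spice_jar","salt_mill","mug","tin","lemon","teaspoon"]:
        for r in ctrl.find_in(c,q)[:4]:
            u,v=map(int,r["uv"]); print(c,q,round(r["score"],2),u,v,P[v,u].round(3))
    save(c+"0.png",cv2.resize(im,(800,600)))
print(ctrl.get_state())
print({c:ctrl.camera_model(c) for c in("wrist",)})
E
```

```text
scene nut_center 0.51 190 207 [0.426 0.17  0.045]
scene cracker 0.59 265 219 [ 0.532 -0.031  0.064]
scene grips 0.69 263 208 [ 0.542 -0.013  0.089]
scene bowl 0.73 338 281 [ 0.542 -0.289  0.004]
scene spice_jar 0.57 199 165 [0.554 0.264 0.063]
scene salt_mill 0.9 160 200 [0.379 0.25  0.054]
scene mug 0.81 362 247 [ 0.621 -0.295  0.089]
scene tin 0.7 259 162 [0.704 0.141 0.052]
scene tin 0.58 182 186 [0.473 0.259 0.034]
scene tin 0.54 232 258 [ 0.399 -0.027  0.006]
scene tin 0.35 337 281 [ 0.539 -0.288  0.006]
scene lemon 0.83 335 220 [ 0.68  -0.175  0.046]
scene teaspoon 0.56 235 256 [ 0.41  -0.027  0.004]
scene teaspoon 0.22 362 244 [ 0.621 -0.292  0.099]
top nut_center 0.47 206 234 [0.432 0.171 0.05 ]
top cracker 0.82 264 201 [ 0.536 -0.014  0.093]
top grips 0.8 261 195 [ 0.563 -0.004  0.058]
top bowl 0.6 346 210 [ 0.527 -0.297  0.005]
top bowl 0.39 254 199 [0.556 0.018 0.018]
top spice_jar 0.51 173 188 [0.571 0.277 0.096]
top salt_mill 0.7 175 245 [0.391 0.261 0.091]
top mug 0.71 346 166 [ 0.683 -0.301  0.007]
top mug 0.26 264 199 [ 0.544 -0.014  0.089]
top tin 0.56 213 149 [0.717
[... 668 characters left out ...]
41371941, -0.3161995 ]), 'wrist_torque': array([0.03974892, 0.0229923 , 0.02770968]), 'finger_force': 0.0, 'opening': 0.9994118409237749}
{'wrist': {'intrinsics': array([[319.26725439,   0.        , 247.08779907],
       [  0.        , 319.26725439, 194.2162692 ],
       [  0.        ,   0.        ,   1.        ]]), 'k1': -0.08328216213055431, 'hand_eye': array([[-4.39995933e-05, -9.65942639e-01, -2.58756286e-01,
         6.49581534e-02],
       [ 9.99999796e-01,  1.22477358e-04, -6.27253114e-04,
        -7.49225532e-04],
       [ 6.37582315e-04, -2.58756261e-01,  9.65942437e-01,
        -1.42309211e-01],
       [ 0.00000000e+00,  0.00000000e+00,  0.00000000e+00,
         1.00000000e+00]])}}
```

View both.

View pics/scene0.png

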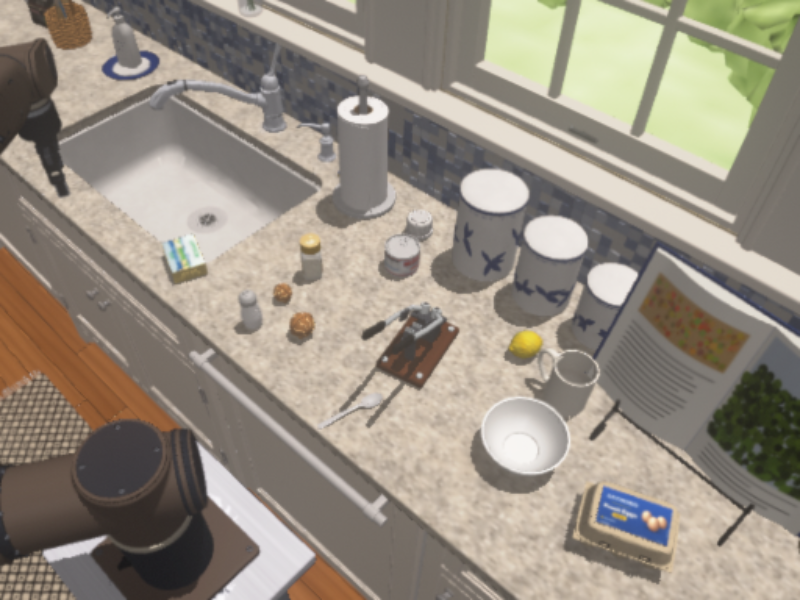

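View pics/top0.png

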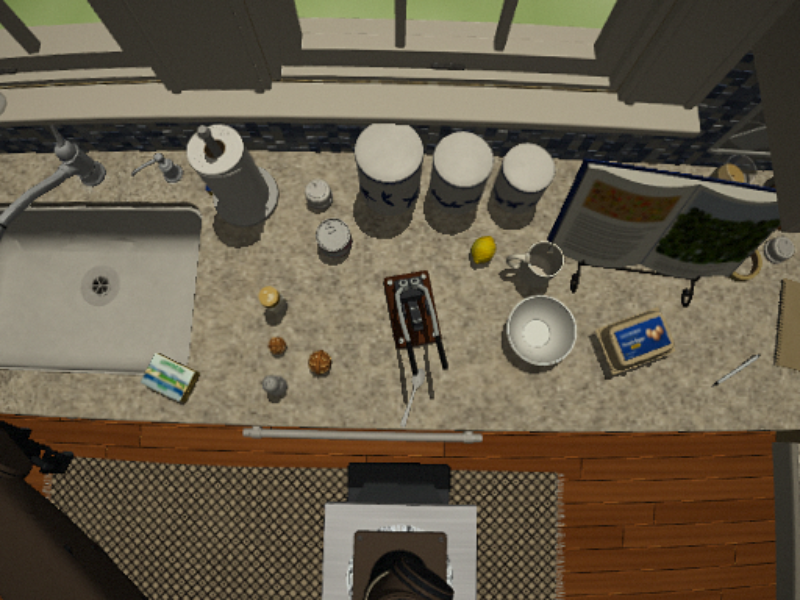

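Two walnuts show: the small one at top pixel (177,221) / scene (181,186), between the yellow-capped jar and the shaker, and a larger one at top (204,232) / scene (193,207). The small one is wanted. In the top view the cracker's grips point to the robot, around (275,230); the bowl is at (346,211).

```bash
python3 - <<'E'
from h import *
for c,seeds in (("top",{"small":(177,221),"large":(204,232),"jar":(173,190),"mill":(175,246)}),("scene",{"small":(181,186),"large":(193,207)})):
    d=np.load(c+"_d.npy"); P=cloud(c,d)
    for k,(u,v) in seeds.items():
        W=P[v-18:v+19,u-18:u+19].reshape(-1,3); c0=P[v,u]
        m=(W[:,2]>0.012)&(np.hypot(*(W[:,:2]-c0[:2]).T)<0.032)
        w=W[m]; print(c,k,c0.round(3),w.min(0).round(3),w.max(0).round(3),((w.min(0)+w.max(0))/2).round(3),m.sum())
P=cloud("top",np.load("top_d.npy")); im=np.load("top_im.npy")
# cracker pts
W=P.reshape(-1,3); C=im.reshape(-1,3).astype(int)
m=(W[:,0]>0.38)&(W[:,0]<0.70)&(abs(W[:,1]+0.02)<0.1)
for lo,hi in((.008,.03),(.06,.09),(.09,.11),(.11,.13),(.13,.15),(.15,.2)):
    w=W[m&(W[:,2]>lo)&(W[:,2]<hi)]
    if len(w): print(lo,len(w),w.mean(0).round(3),w.min(0).round(3),w.max(0).round(3))
# bowl rim
w=W[(abs(W[:,0]-.53)<.1)&(abs(W[:,1]+.29)<.1)&(W[:,2]>.045)&(W[:,2]<.06)]; print("bowl",w.min(0),w.max(0))
T=pose(); print(T.round(3))
E
```

```text
top small [0.473 0.27  0.036] [0.457 0.256 0.016] [0.491 0.289 0.042] [0.474 0.272 0.029] 96
top large [0.438 0.177 0.051] [0.416 0.157 0.023] [0.467 0.203 0.057] [0.442 0.18  0.04 ] 182
top jar [0.565 0.276 0.097] [0.541 0.26  0.012] [0.588 0.301 0.102] [0.564 0.28  0.057] 215
top mill [0.389 0.262 0.085] [0.372 0.247 0.014] [0.41  0.285 0.093] [0.391 0.266 0.054] 164
scene small [0.47  0.261 0.034] [0.456 0.25  0.012] [0.491 0.289 0.041] [0.474 0.269 0.027] 115
scene large [0.432 0.163 0.046] [0.414 0.152 0.012] [0.462 0.194 0.053] [0.438 0.173 0.032] 212
0.008 739 [ 0.551 -0.01   0.018] [ 0.383 -0.077  0.008] [0.649 0.047 0.029]
0.06 238 [ 0.582 -0.009  0.079] [ 0.505 -0.036  0.06 ] [0.616 0.023 0.09 ]
0.09 121 [ 0.547 -0.016  0.099] [ 0.505 -0.05   0.09 ] [0.598 0.022 0.11 ]
0.11 96 [ 0.537 -0.019  0.119] [ 0.511 -0.056  0.11 ] [0.562 0.015 0.129]
0.13 69 [ 0.501 -0.027  0.14 ] [ 0.478 -0.061  0.13 ] [0.528 0.009 0.15 ]
0.15 168 [ 0.447 -0.038  0.174] [ 0.407 -0.076  0.151] [ 0.487 -0.001  0.193]
bowl [ 0.4434002  -0.37244308  0.0450176 ] [ 0.62863617 -0.21427946  0.0598975 ]
[[-0.923  0.385 -0.     0.26 ]
 [ 0.385  0.923  0.     0.623]
 [ 0.     0.    -1.     0.231]
 [ 0.     0.     0.     1.   ]]
```

Request:
carry_out:
  deltas: [-0.03, -0.022, 0, 0, 0, 0, -0.075, -0.055, 0, 0, 0, 0, -0.12, -0.088, 0, 0, 0, 0, -0.165, -0.12, 0, 0, 0, 0, -0.21, -0.153, 0, 0, 0, 0]

```text
time: 1.72
eef_pos: [0.3953, 0.3996, 0.2316]
tcp_rot: [0.196, 0.981, 0.0, 0.0]
contact_force: [2.1, 0.3, 0.3]
opening: 0.999
finger_force: 0.0
```

Request:
carry_out:
  deltas: [-0.045, -0.033, 0.01, 0, 0, 0, -0.09, -0.066, 0.02, 0, 0, 0, -0.123, -0.09, 0.03, 0, 0, 0, -0.123, -0.09, 0.03, 0, 0, 0]

```text
time: 2.22
eef_pos: [0.4743, 0.2684, 0.2005]
tcp_rot: [0.198, 0.98, -0.001, -0.001]
contact_force: [-1.1, 0.9, 1.0]
opening: 0.997
finger_force: 0.0
```

```bash
python3 - <<'E'
from h import *
T=pose(); im,d=ctrl.read_camera("wrist"); np.savez("w1.npz",im=im,d=d,T=T)
print(T.round(3), ctrl.get_state()["time"])
print([(r["score"],np.round(r["uv"])) for r in ctrl.find_in("wrist","nut_center")])
p=proj("wrist",[[.474,.271,.02]],T)[0]; print(p)
save("w1.png",im)
u,v=map(int,p); c=im[max(0,v-60):v+60,max(0,u-60):u+60]; save("w1c.png",cv2.resize(c,None,fx=5,fy=5,interpolation=cv2.INTER_CUBIC))
E
```

```text
[[-0.921  0.389 -0.001  0.474]
 [ 0.389  0.921 -0.001  0.268]
 [ 0.001 -0.001 -1.     0.201]
 [ 0.     0.     0.     1.   ]] 2.275
[(0.97, array([155., 182.])), (0.79, array([249., 176.]))]
[250.47416433 172.97220605]
```

View pics/w1c.png

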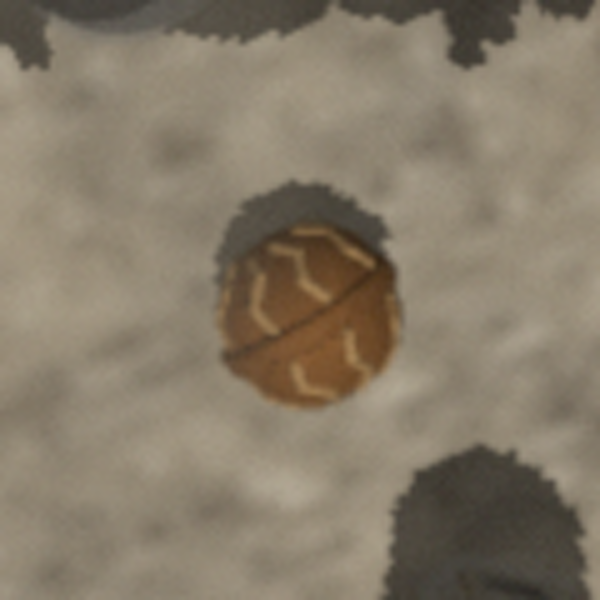

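The crop shows the small walnut (single, clear of jar and shaker shadows), with its seam from about wrist pixel (235,183) to (267,165).

```bash
python3 - <<'E'
from h import *
z=np.load("w1.npz"); im,d,T=z["im"],z["d"],z["T"]; P=cloud("wrist",d,T)
W=P.reshape(-1,3); m=(W[:,2]>0.006)&(np.hypot(W[:,0]-.474,W[:,1]-.271)<.035); w=W[m]
print(m.sum(),w.min(0).round(4),w.max(0).round(4))
r=np.c_[rays("wrist",[[235,183.4],[267,165]]),[1,1]]; M=cam2w("wrist",T)
D=r@M[:3,:3].T; q=[M[:3,3]+k*(h-M[2,3])/k[2] for k,h in zip(D,(.022,.022))]; print(np.round(q,4)); e=q[1]-q[0]
print("seam ang",np.degrees(np.arctan2(e[1],e[0])),np.linalg.norm(e))
# width profile along seam & across, for points above 15mm
a=np.arctan2(e[1],e[0]); u=np.array([np.cos(a),np.sin(a)]); n=np.array([-u[1],u[0]])
h=w[w[:,2]>.012]; 
for v in(u,n): s=h[:,:2]@v; lo,hi=s.min(),s.max(); print(lo,hi,hi-lo)
su,sn=[(lambda s:(s.min()+s.max())/2)(h[:,:2]@v) for v in(u,n)]; print("centre",su*u+sn*n)
for zz in (0.033,): 
  t=h[h[:,2]>zz]; print("top",t.mean(0),h[:,2].max())
y=T[:3,1]; print("tool y ang",np.degrees(np.arctan2(y[1],y[0])))
for k,c in(("mill",(.391,.266)),("jar",(.565,.28))):
  t=W[(W[:,2]>.075)&(np.hypot(W[:,0]-c[0],W[:,1]-c[1])<.035)]
  if len(t): print(k,len(t),t.min(0).round(3),t.max(0).round(3))
E
```

```text
17118 [0.4467 0.2433 0.0123] [0.4945 0.3059 0.3012]
[[0.4775 0.2522 0.022 ]
 [0.4725 0.2898 0.022 ]]
seam ang 97.55221428054799 0.03792353695489486
0.1814778176791247 0.24127052742306465 0.059792709743939965
-0.526152931073082 -0.47575634076045376 0.050396590312628275
centre [0.46882827 0.2753809 ]
top [0.46228285 0.27599288 0.2794185 ] 0.3012124434282757
tool y ang 67.13075565297295
mill 1491 [0.373 0.251 0.075] [0.408 0.285 0.09 ]
jar 2029 [0.545 0.258 0.075] [0.587 0.3   0.099]
```

Request:
carry_out:
  deltas: [0.0005, 0.001, 0.015, 0, 0, -0.177, 0.001, 0.002, 0.03, 0, 0, -0.354, 0.001, 0.0024, 0.05, 0, 0, -0.53, 0.001, 0.0024, 0.085, 0, 0, -0.53, 0.001, 0.0024, 0.12, 0, 0, -0.53]
  grip: 66
  grip_force: 20

```text
time: 2.95
eef_pos: [0.4733, 0.2751, 0.0814]
tcp_rot: [-0.069, 0.998, 0.0, 0.001]
contact_force: [0.3, 0.7, 0.1]
opening: 0.658
finger_force: 0.0
```

```bash
python3 - <<'E'
from h import *
T=pose(); im,d=ctrl.read_camera("wrist"); P=cloud("wrist",d,T); W=P.reshape(-1,3)
print(T.round(4))
p=proj("wrist",[[.4745,.271,.02]],T)[0]; print(p)
m=(W[:,2]>0.008)&(W[:,2]<.05)&(np.hypot(W[:,0]-.4745,W[:,1]-.271)<.032); w=W[m]
y=T[:2,1];x=T[:2,0]
for v in(y,x): s=(w[:,:2]-T[:2,3])@v; print(np.percentile(s,[0,2,50,98,100]).round(4))
u,v=map(int,p); c=im[max(0,v-110):v+110,max(0,u-110):u+110]; save("w2c.png",cv2.resize(c,(600,600),interpolation=cv2.INTER_CUBIC))
print(c.shape)
E
```

```text
[[-9.905e-01 -1.372e-01  2.000e-03  4.733e-01]
 [-1.372e-01  9.905e-01  1.100e-03  2.751e-01]
 [-2.100e-03  8.000e-04 -1.000e+00  8.140e-02]
 [ 0.000e+00  0.000e+00  0.000e+00  1.000e+00]]
[242.07725162 210.57310535]
[-0.0246 -0.0209 -0.004   0.0132  0.0159]
[-0.0198 -0.0161  0.002   0.0154  0.016 ]
(220, 220, 3)
```

View pics/w2c.png

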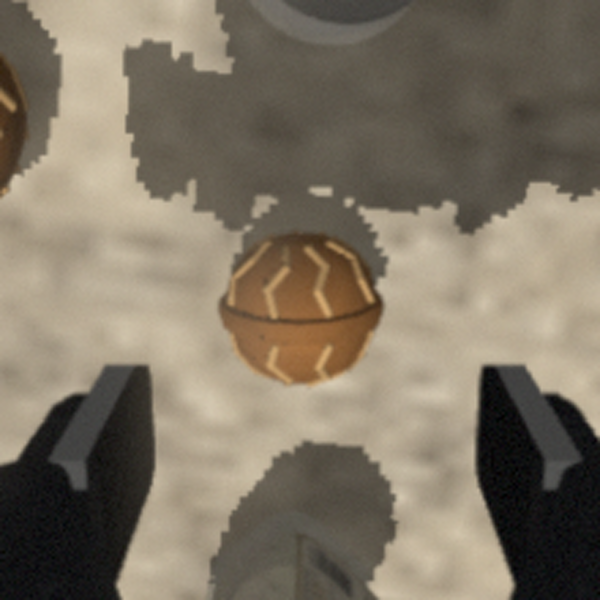

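The view shows the small nut alone between the fingers, seam across the picture and parallel to the closing line, about 3–4 mm left of the middle.

Request:
carry_out:
  deltas: [-0.0012, -0.0026, 0.02, 0, 0, 0, -0.0012, -0.0026, 0.045, 0, 0, 0, -0.0012, -0.0026, 0.065, 0, 0, 0, -0.0012, -0.0026, 0.077, 0, 0, 0, -0.0012, -0.0026, 0.077, 0, 0, 0]

```text
time: 3.62
eef_pos: [0.4745, 0.2714, 0.0042]
tcp_rot: [-0.068, 0.998, -0.0, -0.001]
contact_force: [0.7, -1.0, -0.8]
opening: 0.662
finger_force: 0.0
```

Request:
carry_out:
  deltas: [0, 0, 0, 0, 0, 0, 0, 0, 0, 0, 0, 0, 0, 0, 0, 0, 0, 0, 0, 0, 0, 0, 0, 0]
  grip: 35
  grip_force: 20

```text
time: 4.12
eef_pos: [0.4759, 0.2713, 0.0054]
tcp_rot: [-0.067, 0.998, 0.0, 0.001]
contact_force: [-1.5, 1.0, 5.2]
opening: 0.485
finger_force: 22.7
```

Request:
carry_out:
  deltas: [0, 0, -0.03, 0, 0, 0, 0, 0, -0.08, 0, 0, 0, 0, 0, -0.135, 0, 0, 0, 0, 0, -0.19, 0, 0, 0, 0, -0.02, -0.25, 0, 0, 0]

```text
time: 4.75
eef_pos: [0.4767, 0.2513, 0.2543]
tcp_rot: [-0.068, 0.998, -0.0, -0.001]
contact_force: [1.2, 0.0, -0.5]
opening: 0.486
finger_force: 22.0
```

Request:
carry_out:
  deltas: [0, -0.03, -0.01, 0, 0, 0.17, 0, -0.07, -0.02, 0, 0, 0.35, 0, -0.115, -0.03, 0, 0, 0.53, 0, -0.16, -0.045, 0, 0, 0.71, 0, -0.2, -0.045, 0, 0, 0.9]

```text
time: 5.38
eef_pos: [0.5049, 0.0514, 0.2995]
tcp_rot: [0.375, 0.927, 0.0, 0.001]
contact_force: [1.1, 0.5, -0.7]
opening: 0.487
finger_force: 22.1
```

Request:
carry_out:
  deltas: [-0.035, -0.027, 0, 0, 0, 0.15, -0.07, -0.054, 0, 0, 0, 0.3, -0.105, -0.08, 0, 0, 0, 0.45, -0.138, -0.107, 0, 0, 0, 0.59, -0.138, -0.107, 0, 0, 0, 0.59]

```text
time: 6.0
eef_pos: [0.5301, -0.1221, 0.2974]
tcp_rot: [0.627, 0.779, -0.001, -0.001]
contact_force: [-0.0, -0.1, -0.9]
opening: 0.49
finger_force: 22.1
```

```bash
python3 - <<'E'
from h import *
s=ctrl.get_state(); T=pose(s); im,d=ctrl.read_camera("wrist"); np.savez("w3.npz",im=im,d=d,T=T)
print(T.round(4),s["opening"],s["finger_force"],s["time"])
save("w3.png",im)
E
```

```text
[[-2.126e-01  9.771e-01 -2.100e-03  5.301e-01]
 [ 9.771e-01  2.126e-01  2.000e-04 -1.221e-01]
 [ 6.000e-04 -2.000e-03 -1.000e+00  2.974e-01]
 [ 0.000e+00  0.000e+00  0.000e+00  1.000e+00]] 0.490348289099702 22.052903473377228 6.0
```

View pics/w3.png

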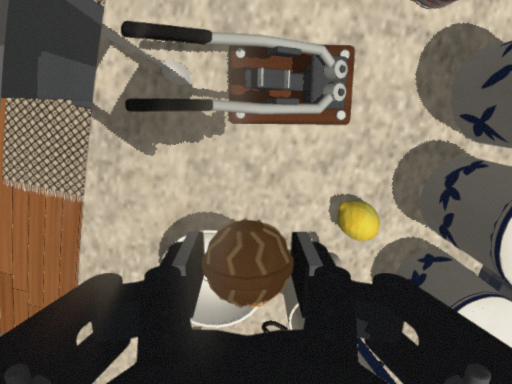

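The wrist picture shows the nutcracker clearly: grips at (167,32) and (168,105), pivots near (340,68) and (340,92), seat floor about (268,79); the nut sits in the fingers at (248,262).

```bash
python3 - <<'E'
from h import *
z=np.load("w3.npz"); im,d,T=z["im"].astype(int),z["d"],z["T"]; P=cloud("wrist",d,T)
# grips
g=im.max(2)<60
def blob(r0,r1,c0,c1):
    m=np.zeros(g.shape,bool); m[r0:r1,c0:c1]=True; m&=g&(P[...,2]>.11)&(P[...,2]<.22); return P[m],np.argwhere(m).mean(0)
L,l=blob(15,50,112,222); Rr,r=blob(92,118,118,222)
mids=[]
for n,b in(("L",L),("R",Rr)):
    c=(np.percentile(b,1,axis=0)+np.percentile(b,99,axis=0))/2; mids.append(b.mean(0))
    u,s,vt=np.linalg.svd(b-b.mean(0)); print(n,len(b),b.mean(0).round(4),c.round(4),vt[0].round(3), "len",np.ptp((b-b.mean(0))@vt[0]))
gm=(mids[0]+mids[1])/2; e=mids[0]-mids[1]; print("mid",gm,"sep",np.linalg.norm(e),"yaw from perp",np.degrees(np.arctan2(-e[0],e[1])))
# foot brown
hsv=cv2.cvtColor(z["im"],cv2.COLOR_RGB2HSV)
br=(P[...,2]<.035)&(P[...,2]>.006); mm=np.zeros_like(br); mm[35:130,222:362]=True; br&=mm
q=P[br]; rect=cv2.minAreaRect(q[:,:2].astype(np.float32)*1000); print("foot",rect,np.median(q[:,2]),len(q))
# all bars: steel above .1
for zz in((.07,.09),(.09,.11),(.11,.13)):
    mm=np.zeros_like(br); mm[15:125,110:362]=True
    b=P[mm&(P[...,2]>zz[0])&(P[...,2]<zz[1])]; print(zz,len(b),b.mean(0).round(4),b.min(0).round(4),b.max(0).round(4))
for k,p in(("pivL",(340,67)),("pivR",(340,92)),("floor",(265,80)),("bolt",(346,54)),("bolt",(342,117)),("bolt",(238,52)),("bolt",(240,116))):
    print(k,P[p[1],p[0]].round(4))
E
```

```text
L 1263 [ 0.4417 -0.0149  0.1739] [ 0.4427 -0.0144  0.172 ] [ 0.85   0.176 -0.497] len 0.07008754432295461
R 898 [ 0.4495 -0.0694  0.1771] [ 0.4498 -0.0694  0.1757] [ 0.858  0.181 -0.481] len 0.06259090408208709
mid [ 0.4455983  -0.04217181  0.17549702] sep 0.055107903637937675 yaw from perp 8.161204808923612
foot ((564.1945190429688, -16.48577117919922), (159.43028259277344, 100.36399841308594), 11.51811695098877) 0.017593124484038658 4633
(0.07, 0.09) 1912 [ 0.5821 -0.0123  0.0808] [ 0.5043 -0.0468  0.07  ] [0.6174 0.0213 0.09  ]
(0.09, 0.11) 1244 [ 0.5464 -0.019   0.0981] [ 0.5064 -0.0551  0.09  ] [0.5934 0.0212 0.11  ]
(0.11, 0.13) 1159 [ 0.5357 -0.0202  0.1197] [ 0.506  -0.0613  0.11  ] [0.5645 0.014  0.13  ]
pivL [0.6025 0.0052 0.0848]
pivR [ 0.6087 -0.0199  0.0875]
floor [ 0.5275 -0.0267  0.0979]
bolt [0.6213 0.0336 0.0209]
bolt [ 0.6373 -0.042   0.0206]
bolt [0.4901 0.006  0.0214]
bolt [ 0.5086 -0.0695  0.02  ]
```

```bash
cat > frames.py <<'E'
from h import *
yaw=np.radians(11.9); al,la=.5839,-.1331
sxh=np.array([np.cos(yaw),np.sin(yaw),0]); syh=np.array([-np.sin(yaw),np.cos(yaw),0]); up=np.array([0,0,1.])
sx=np.cos(np.pi/6)*sxh-.5*up; sz=.5*sxh+np.cos(np.pi/6)*up; sy=syh
piv=al*sxh+la*syh+.075*up
seat=piv-.07*sx; grips=seat-.115*sx
S=np.c_[sx,sy,sz]
def sp(a): return np.atleast_2d(a)@S.T+seat
E
python3 - <<'E'
from frames import *
z=np.load("w3.npz"); im,d,T=z["im"],z["d"],z["T"]
k=4; big=cv2.resize(im,None,fx=k,fy=k,interpolation=cv2.INTER_CUBIC)
def poly(p,col,closed=True):
    q=(proj("wrist",p,T)*k+k/2).astype(np.int32); cv2.polylines(big,[q.reshape(-1,1,2)],closed,col,1)
def box(x,y,z,hx,hy): return sp([[x-hx,y-hy,z],[x+hx,y-hy,z],[x+hx,y+hy,z],[x-hx,y+hy,z]])
poly(box(0,0,-.019,.0175,.010),(0,255,0)); poly(box(0,0,-.012,.0155,.010),(255,255,0))
for s in(1,-1):
    poly(box(-.115,s*.028,.008,.036,.005),(255,0,0)); poly(box(0,s*.0205,.005,.014,.0001),(0,255,255),False)
poly([piv+sz*.012+sy*a for a in(-.0125,.0125)],(255,0,255),False)
a=big[0:130*k,110*k:365*k]; 
n=big[210*k:315*k,190*k:305*k]
# nut expected at tool (0,0,-.014)
c=proj("wrist",[(T@[0,0,-.014,1])[:3],(T@[0,.021,-.014,1])[:3],(T@[0,-.021,-.014,1])[:3],(T@[.018,0,-.014,1])[:3]],T); print("nut expect",c.round(1))
save("ov.png",cv2.resize(a,(800,408))); save("nut.png",n)
E
```

```text
nut expect [[247.7 259.8]
 [295.1 259.7]
 [200.2 259.7]
 [247.7 221.5]]
```

View pics/ov.png

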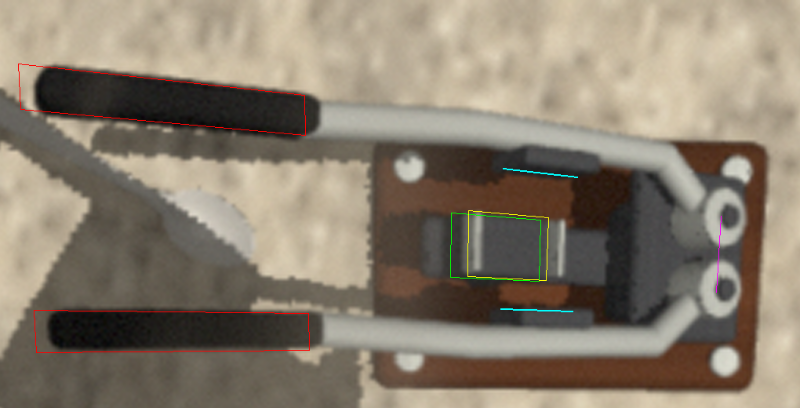

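View pics/nut.png

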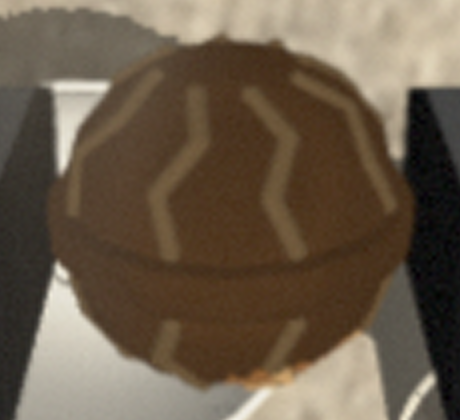

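The overlay shows the lips' inner faces at (482,245) and (558,248), about 4 mm further towards the pivots than my model; grips agree with that, and laterally it fits. The nut hangs straight in the fingers, ridge ends against the pads.

```bash
sed -i 's/al,la=.5839,-.1331/al,la=.588,-.1326/' frames.py; cat >> frames.py <<'E'
def tgt(hover,lat=0,lon=0):
    G=np.eye(4); G[:3,:3]=np.c_[sy,sx,-sz]; G[:3,3]=seat-.0136*sz+hover*sz+lat*sy+lon*sx; return G
def squeeze(hover,lon=0,dep=.0):
    "tool y along -sy or sy"
    G=np.eye(4); G[:3,:3]=np.c_[-sx,sy,-sz]; G[:3,3]=grips+(hover-dep)*sz+lon*sx; return G
E
python3 - <<'E'
from frames import *
T=pose(); print(ctrl.get_state()["eef_pos"]); G=tgt(.06); print(seat,G[:3,3]); print(rel(T,G))
print("in seat frame shift",S.T@(T[:3,3]-G[:3,3]))
E
```

```text
[ 0.53005267 -0.12057714  0.29751005]
[ 0.543387   -0.02100269  0.11      ] [ 0.56608841 -0.01621876  0.15018358]
(array([0.09397018, 0.05789791, 0.14734915]), array([0.52179555, 0.00106177, 0.00917701]))
in seat frame shift [-0.12283654 -0.09468489  0.09919825]
```

Request:
carry_out:
  deltas: [0.025, 0.02, 0, 0.17, 0, 0, 0.055, 0.042, 0.03, 0.35, 0, 0.004, 0.08, 0.058, 0.065, 0.522, 0, 0.009, 0.094, 0.058, 0.107, 0.522, 0.001, 0.009, 0.094, 0.058, 0.147, 0.522, 0.001, 0.009]

```text
time: 6.68
eef_pos: [0.5662, -0.0124, 0.1489]
tcp_rot: [0.606, 0.752, -0.202, -0.163]
contact_force: [-0.2, 0.5, -0.7]
opening: 0.486
finger_force: 22.0
```

Request:
carry_out:
  deltas: [0, 0, 0, 0, 0, 0, 0, 0, 0, 0, 0, 0]

```text
time: 6.92
eef_pos: [0.5674, -0.0149, 0.1533]
tcp_rot: [0.608, 0.751, -0.201, -0.161]
contact_force: [0.1, -0.5, -0.5]
opening: 0.485
finger_force: 22.0
```

```bash
python3 - <<'E'
from frames import *
s=ctrl.get_state(); T=pose(s); im,d=ctrl.read_camera("wrist"); np.savez("w4.npz",im=im,d=d,T=T)
print(T[:3,3].round(4),s["opening"],s["finger_force"],s["time"]); print(rel(T,tgt(.06)))
k=4; big=cv2.resize(im,None,fx=k,fy=k,interpolation=cv2.INTER_CUBIC)
def poly(p,col,closed=True):
    q=(proj("wrist",p,T)*k+k/2).astype(np.int32); cv2.polylines(big,[q.reshape(-1,1,2)],closed,col,1)
def box(x,y,z,hx,hy): return sp([[x-hx,y-hy,z],[x+hx,y-hy,z],[x+hx,y+hy,z],[x-hx,y+hy,z]])
poly(box(0,0,-.012,.0155,.010),(255,255,0))
for q in (1,-1):
    poly(box(0,q*.0205,.005,.014,.0001),(0,255,255),False)
    poly(box(-.115,q*.028,.008,.036,.005),(255,0,0))
c=proj("wrist",[seat],T)[0]; print(c)
save("w4.png",cv2.resize(big[60*k:360*k,50*k:450*k],(800,600)))
E
```

```text
[ 0.5674 -0.0149  0.1533] 0.4849995126191577 22.0243102312088 6.925
(array([-0.00100399,  0.00015851,  0.00350687]), array([0.00338572, 0.0031726 , 0.001466  ]))
[247.2207786 215.2360257]
```

View pics/w4.png

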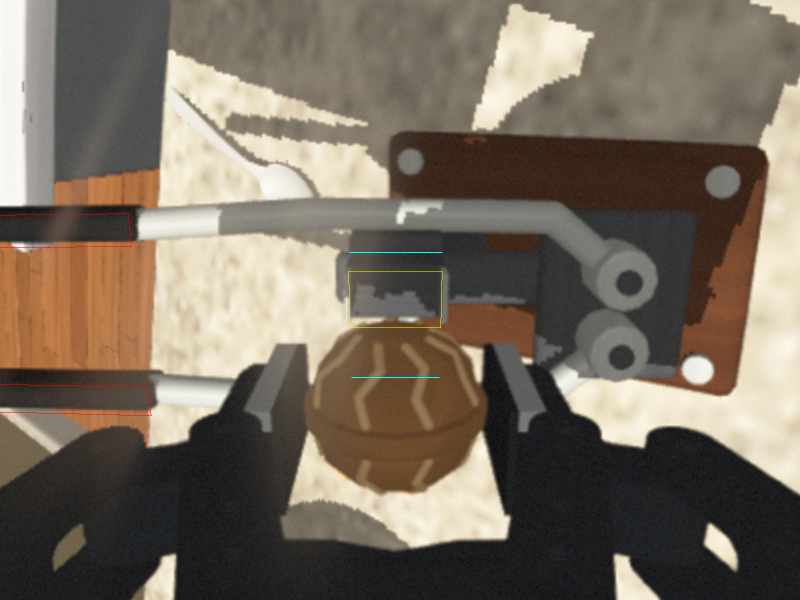

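Here the nut's middle column (396) sits on the jaws' middle (396); I measure the lateral offset in tool axes from this same picture.

```bash
python3 - <<'E'
from frames import *
z=np.load("w4.npz"); im,d,T=z["im"].astype(int),z["d"],z["T"]
P=cloud("wrist",d,np.eye(4))   # tool coords
g=im.max(2)<70
def at(u,v): u,v=int(50+u/2),int(60+v/2); return np.nanmedian(P[v-1:v+2,u-1:u+2].reshape(-1,3),0)
print("pivots",at(629,262),at(629,305),at(625,335),at(625,378))
# scan columns over handles: rows where tool z depth near handle plane
for c in (55,80,105,122,135,150,160,330,340,350):
    col=P[:,c]; m=(col[:,2]>.03)&(col[:,2]<.075)&(np.arange(384)<275)
    r=np.flatnonzero(m); 
    if not len(r): continue
    segs=np.split(r,np.flatnonzero(np.diff(r)>1)+1)
    print(c,[(int(s[0]),int(s[-1]),col[s[0]].round(4).tolist(),col[s[-1]].round(4).tolist()) for s in segs if len(s)>4])
E
```

```text
pivots [0.01733449 0.07016927 0.04107988] [0.00387328 0.07148911 0.04154379] [-0.0058357   0.07112364  0.04134736] [-0.02078535  0.07271275  0.0417196 ]
55 [(163, 180, [0.0328, -0.1223, 0.0527], [0.0241, -0.1172, 0.0421]), (244, 263, [-0.0232, -0.1318, 0.0531], [-0.0323, -0.1275, 0.043])]
80 [(163, 180, [0.0325, -0.106, 0.0537], [0.0239, -0.1015, 0.0427]), (244, 264, [-0.0229, -0.1136, 0.0532], [-0.0325, -0.1099, 0.0428])]
105 [(162, 180, [0.033, -0.0894, 0.0535], [0.0238, -0.0857, 0.0427]), (245, 264, [-0.0239, -0.0966, 0.0543], [-0.0317, -0.0923, 0.0419])]
122 [(164, 179, [0.0324, -0.0768, 0.0491], [0.0233, -0.077, 0.0474]), (245, 264, [-0.0238, -0.0847, 0.0544], [-0.0317, -0.081, 0.0422])]
135 [(163, 179, [0.0327, -0.0692, 0.0508], [0.0234, -0.0687, 0.047]), (247, 262, [-0.0235, -0.0745, 0.0508], [-0.0323, -0.0739, 0.0464])]
150 [(162, 178, [0.0333, -0.0595, 0.0502], [0.0238, -0.0595, 0.0478]), (248, 262, [-0.0244, -0.0646, 0.0514], [-0.0317, -0.0636, 0.0456])]
160 [(162, 176, [0.0336, -0.0528, 0.0483], [0.0253, -0.0529, 0.0465]), (249, 261, [-0.024, -0.0573, 0.0491], [-0.0303, -0.0565, 0.0444])]
330 [(162, 254, [0.0336, 0.05, 0.0478], [-0.0257, 0.0534, 0.0451])]
340 [(165, 252, [0.029, 0.061, 0.064], [-0.025, 0.0602, 0.0463])]
350 [(165, 248, [0.0292, 0.0675, 0.0634], [-0.02, 0.0649, 0.0416])]
```

Request:
carry_out:
  deltas: [0.001, 0.0005, 0.015, 0, 0, 0, 0.001, 0.0005, 0.03, 0, 0, 0, 0.001, 0.0005, 0.042, 0, 0, 0, 0.001, 0.0005, 0.05, 0, 0, 0, 0.001, 0.0005, 0.055, 0, 0, 0]

```text
time: 7.6
eef_pos: [0.5398, -0.02, 0.1031]
tcp_rot: [0.608, 0.751, -0.201, -0.162]
contact_force: [0.4, -0.3, -0.7]
opening: 0.486
finger_force: 22.1
```

Request:
carry_out:
  deltas: [0, 0, 0.002, 0, 0, 0, 0, 0, 0.004, 0, 0, 0, 0, 0, 0.005, 0, 0, 0]

```text
time: 7.98
eef_pos: [0.538, -0.0205, 0.0995]
tcp_rot: [0.608, 0.751, -0.201, -0.162]
contact_force: [-0.5, 0.7, -0.3]
opening: 0.486
finger_force: 22.1
```

```bash
python3 - <<'E'
from frames import *
s=ctrl.get_state(); T=pose(s); print(s["time"],"F seat frame",S.T@s["contact_force"],rel(T,tgt(0))); im,d=ctrl.read_camera("wrist"); np.savez("w5.npz",im=im,d=d,T=T)
save("w5.png",cv2.resize(im[100:340,120:400],(700,600),interpolation=cv2.INTER_CUBIC))
E
```

```text
7.975 F seat frame [-0.08471076  0.80215316 -0.43773777] (array([-0.0015961 , -0.00076985,  0.0019304 ]), array([0.00210075, 0.00231407, 0.00093436]))
```

View pics/w5.png

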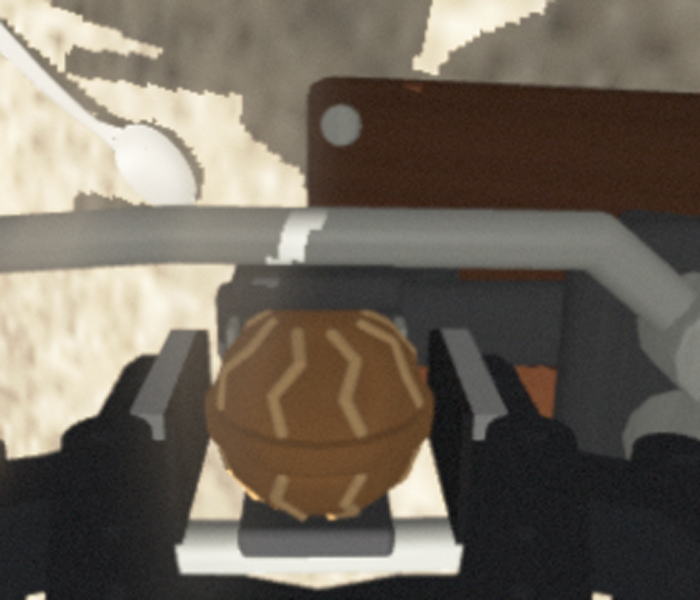

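The nut is between the jaws (upper jaw to row 308, lower jaw from row ~505), columns centred at 320 against the jaws' 317; nothing touches yet.

Request:
carry_out:
  deltas: [0, 0, 0.001, 0, 0, 0, 0, 0, 0.002, 0, 0, 0, 0, 0, 0.003, 0, 0, 0]

```text
time: 8.4
eef_pos: [0.5372, -0.0207, 0.098]
tcp_rot: [0.608, 0.751, -0.2, -0.161]
contact_force: [1.0, 1.5, 5.8]
opening: 0.485
finger_force: 22.8
```

Request:
carry_out:
  deltas: [0, 0, 0.001, 0, 0, 0, 0, 0, 0.0015, 0, 0, 0]

```text
time: 8.65
eef_pos: [0.5372, -0.0207, 0.098]
tcp_rot: [0.608, 0.751, -0.2, -0.161]
contact_force: [3.0, 3.4, 9.6]
opening: 0.49
finger_force: 23.1
```

Request:
carry_out:
  deltas: [0, 0, -0.001, 0, 0, 0, 0, 0, -0.0015, 0, 0, 0, 0, 0, -0.0015, 0, 0, 0, 0, 0, -0.0015, 0, 0, 0]
  grip: 66

```text
time: 9.15
eef_pos: [0.536, -0.0208, 0.0964]
tcp_rot: [0.608, 0.751, -0.201, -0.162]
contact_force: [-0.4, -0.3, 0.4]
opening: 0.659
finger_force: 0.0
```

Request:
carry_out:
  deltas: [0, 0, -0.008, 0, 0, 0, 0, 0, -0.02, 0, 0, 0, 0, 0, -0.04, 0, 0, 0, 0, 0, -0.07, 0, 0, 0, 0, 0, -0.1, 0, 0, 0]

```text
time: 9.78
eef_pos: [0.5863, -0.0101, 0.1857]
tcp_rot: [0.608, 0.751, -0.201, -0.161]
contact_force: [0.9, 0.2, -0.4]
opening: 0.665
finger_force: 0.0
```

```bash
python3 - <<'E'
from frames import *
s=ctrl.get_state(); T=pose(s); im,d=ctrl.read_camera("wrist"); np.savez("w6.npz",im=im,d=d,T=T)
print(s["time"],s["opening"],s["contact_force"])
P=cloud("wrist",d,T); Q=(P-seat)@S
c=proj("wrist",[seat],T)[0]; print(c)
m=(abs(Q[...,0])<.03)&(abs(Q[...,1])<.019)&(Q[...,2]>.007)&(Q[...,2]<.04); q=Q[m]; print(m.sum(),q.min(0).round(4),q.max(0).round(4),np.median(q,0).round(4))
u,v=map(int,c); save("w6.png",cv2.resize(im[max(0,v-90):v+90,u-120:u+120],(800,600),interpolation=cv2.INTER_CUBIC))
print(rel(T,squeeze(.06)))
E
```

```text
9.775 0.6646584915308241 [ 0.93394948  0.16861866 -0.42056591]
[246.17234662 199.93847773]
1804 [-0.0168 -0.0175  0.007 ] [0.021  0.0178 0.0216] [0.002  0.0028 0.0146]
(array([-0.00166146, -0.11556799,  0.02730468]), array([ 4.17851899e-04,  4.55747707e-03, -1.56989851e+00]))
```

View pics/w6.png

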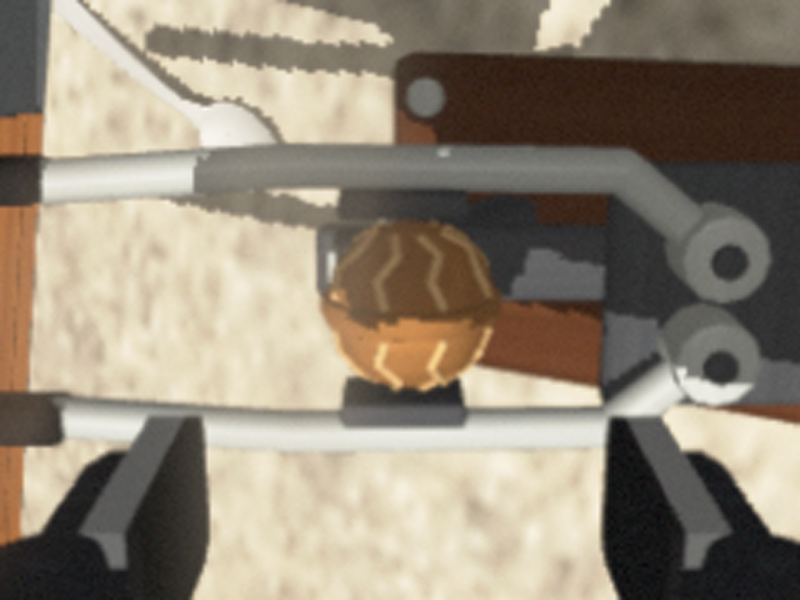

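The picture shows the nut standing in the seat on its own, seam in line with the handles, the jaws at (405,205) and (405,400) either side, handles open. Now to the grips.

Request:
carry_out:
  deltas: [0, -0.012, 0, 0, 0, 0.17, 0, -0.024, 0, 0, 0, 0.35, 0, -0.036, 0, 0, 0, 0.53, 0, -0.048, 0, 0, 0, 0.71, 0, -0.06, 0, 0, 0, 0.9]
  grip: 100

```text
time: 10.45
eef_pos: [0.5342, -0.0211, 0.2142]
tcp_rot: [0.875, 0.41, -0.251, -0.058]
contact_force: [0.4, 0.5, 0.3]
opening: 0.998
finger_force: 0.0
```

Request:
carry_out:
  deltas: [-0.011, -0.008, 0, 0, 0, 0.17, -0.022, -0.016, 0, 0, 0, 0.34, -0.034, -0.025, 0, 0, 0, 0.51, -0.0446, -0.0332, 0.01, 0, 0, 0.67, -0.0446, -0.0332, 0.02, 0, 0, 0.67]

```text
time: 11.08
eef_pos: [0.4779, -0.0351, 0.2246]
tcp_rot: [0.961, 0.103, -0.255, 0.027]
contact_force: [0.1, 0.3, 0.5]
opening: 1.0
finger_force: 0.0
```

```bash
cat >> frames.py <<'E'
def squeeze(hover,lon=0):
    G=np.eye(4); G[:3,:3]=np.c_[sx,-sy,-sz]; G[:3,3]=grips+hover*sz+lon*sx; return G
E
python3 - <<'E'
from frames import *
s=ctrl.get_state(); T=pose(s); im,d=ctrl.read_camera("wrist"); np.savez("w7.npz",im=im,d=d,T=T)
print(s["time"],s["opening"],s["qpos"].round(2),rel(T,squeeze(0)))
P=cloud("wrist",d,np.eye(4)); g=im.max(2)<75
for r in range(140,330,20):
    m=g[r]&(P[r,:,2]>.03)&(P[r,:,2]<.11)&(abs(P[r,:,1])<.05); c=np.flatnonzero(m)
    if len(c)<5: continue
    segs=np.split(c,np.flatnonzero(np.diff(c)>1)+1)
    print(r,[(int(q[0]),int(q[-1]),P[r,q[0]].round(4).tolist(),P[r,q[-1]].round(4).tolist()) for q in segs if len(q)>4])
save("w7.png",im)
E
```

```text
11.075 0.9996890013603672 [-0.18  0.16  1.81 -0.19  1.66  1.2 ] (array([ 7.17788157e-05, -4.70952017e-04,  6.57170260e-02]), array([ 0.00293713, -0.00405764,  0.00551475]))
160 [(195, 209, [0.0339, -0.0323, 0.0592], [0.0335, -0.0236, 0.0611]), (280, 295, [0.0322, 0.0228, 0.0693], [0.0338, 0.0314, 0.0595])]
180 [(195, 209, [0.0208, -0.0329, 0.0594], [0.0202, -0.0241, 0.0622]), (280, 294, [0.0195, 0.0228, 0.0652], [0.0209, 0.0311, 0.0586])]
200 [(195, 211, [0.007, -0.0336, 0.0606], [0.0049, -0.0239, 0.0678]), (279, 294, [0.0048, 0.0227, 0.0681], [0.0077, 0.0315, 0.0578])]
220 [(196, 212, [-0.0066, -0.0334, 0.0595], [-0.0101, -0.0238, 0.0694]), (278, 293, [-0.0106, 0.0227, 0.0706], [-0.0067, 0.0316, 0.0597])]
240 [(197, 211, [-0.0212, -0.0334, 0.0597], [-0.0219, -0.024, 0.0615]), (278, 292, [-0.0239, 0.0226, 0.066], [-0.0208, 0.0314, 0.0588])]
```

Request:
carry_out:
  deltas: [0, -0.0008, 0.02, 0, 0, 0, 0, -0.0008, 0.042, 0, 0, 0, 0, -0.0008, 0.062, 0, 0, 0, 0, -0.0008, 0.078, 0, 0, 0, 0, -0.0008, 0.086, 0, 0, 0]

```text
time: 11.75
eef_pos: [0.4349, -0.0432, 0.1482]
tcp_rot: [0.96, 0.103, -0.257, 0.027]
contact_force: [1.6, -0.9, -0.2]
opening: 1.004
finger_force: 0.0
```

Request:
carry_out:
  deltas: [0, 0, 0, 0, 0, 0, 0, 0, 0, 0, 0, 0, 0, 0, 0, 0, 0, 0]
  grip: 64
  grip_force: 25

```text
time: 12.12
eef_pos: [0.4362, -0.0426, 0.1501]
tcp_rot: [0.961, 0.103, -0.256, 0.027]
contact_force: [-0.3, 2.6, 2.1]
opening: 0.643
finger_force: 2.0
```

Request:
carry_out:
  deltas: [0, 0, 0, 0, 0, 0, 0, 0, 0, 0, 0, 0, 0, 0, 0, 0, 0, 0, 0, 0, 0, 0, 0, 0]
  grip: 34
  grip_force: 25

```text
time: 12.62
eef_pos: [0.4368, -0.0424, 0.1512]
tcp_rot: [0.961, 0.102, -0.255, 0.027]
contact_force: [0.1, 5.5, 8.0]
opening: 0.342
finger_force: 13.8
```

Request:
carry_out:
  deltas: [0, 0, 0, 0, 0, 0, 0, 0, 0, 0, 0, 0, 0, 0, 0, 0, 0, 0, 0, 0, 0, 0, 0, 0, 0, 0, 0, 0, 0, 0]
  grip: 100

```text
time: 13.25
eef_pos: [0.4359, -0.0437, 0.1494]
tcp_rot: [0.961, 0.102, -0.256, 0.028]
contact_force: [0.8, 0.5, 0.5]
opening: 0.995
finger_force: 0.0
```

Request:
carry_out:
  deltas: [0, 0, -0.015, 0, 0, 0, 0, 0, -0.035, 0, 0, 0, 0, 0, -0.06, 0, 0, 0, 0, 0, -0.09, 0, 0, 0, 0, 0, -0.1, 0, 0, 0]

```text
time: 13.88
eef_pos: [0.4866, -0.0328, 0.2389]
tcp_rot: [0.961, 0.103, -0.254, 0.028]
contact_force: [0.5, 0.9, 0.3]
opening: 1.001
finger_force: 0.0
```

Request:
carry_out:
  deltas: [0.01, 0, 0, 0, 0, -0.17, 0.02, 0, 0, 0, 0, -0.35, 0.034, 0, 0, 0, 0, -0.53, 0.048, 0, 0, 0, 0, -0.71, 0.06, 0, 0, 0, 0, -0.9]
  grip: 66

```text
time: 14.5
eef_pos: [0.5355, -0.0216, 0.2055]
tcp_rot: [0.819, 0.512, -0.243, -0.088]
contact_force: [0.1, 0.3, 0.0]
opening: 0.66
finger_force: 0.0
```

```bash
python3 - <<'E'
from frames import *
s=ctrl.get_state(); T=pose(s); print(s["time"],rel(T,tgt(.10)))
E
```

```text
14.5 (array([ 0.03275452,  0.04368903, -0.0075351 ]), array([ 0.00161603,  0.00166402, -0.66262696]))
```

Request:
carry_out:
  deltas: [0.008, 0.011, 0, 0, 0, -0.17, 0.016, 0.022, 0, 0, 0, -0.34, 0.024, 0.033, 0, 0, 0, -0.51, 0.0327, 0.0437, -0.007, 0.0015, 0.0015, -0.6626, 0.0327, 0.0437, -0.007, 0.0015, 0.0015, -0.6626]

```text
time: 15.12
eef_pos: [0.5855, -0.0126, 0.1844]
tcp_rot: [0.611, 0.748, -0.202, -0.162]
contact_force: [0.4, -0.6, 0.0]
opening: 0.657
finger_force: 0.0
```

```bash
python3 - <<'E'
from frames import *
s=ctrl.get_state(); T=pose(s); im,d=ctrl.read_camera("wrist"); np.savez("w8.npz",im=im,d=d,T=T)
print(s["time"],rel(T,tgt(0)))
P=cloud("wrist",d,T); Q=(P-seat)@S
m=(abs(Q[...,0])<.03)&(abs(Q[...,1])<.019)&(Q[...,2]>.007)&(Q[...,2]<.04); q=Q[m]; print(m.sum(),q.min(0).round(4),q.max(0).round(4),np.median(q,0).round(4))
c=proj("wrist",[seat],T)[0]
u,v=map(int,c); save("w8.png",cv2.resize(im[max(0,v-90):v+90,u-120:u+120],(800,600),interpolation=cv2.INTER_CUBIC))
E
```

```text
15.125 (array([ 4.59064137e-04, -4.17105175e-05,  9.94924263e-02]), array([ 1.64702255e-05,  3.16386037e-04, -7.70279930e-03]))
1318 [-0.0166 -0.013   0.007 ] [0.0208 0.0135 0.0216] [0.0021 0.0027 0.0141]
```

View pics/w8.png

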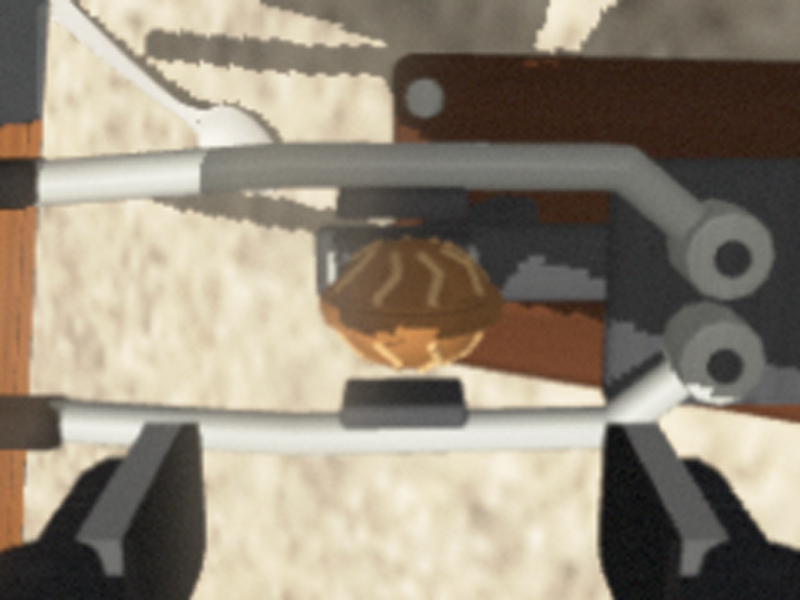

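Both half shells are caved in (nut 27 mm across, rows 238–368) and the jaws stand open again. I take it out.

Request:
carry_out:
  deltas: [0.0005, 0.0015, 0.03, 0, 0, 0, 0.0005, 0.0015, 0.058, 0, 0, 0, 0.0005, 0.0015, 0.08, 0, 0, 0, 0.0005, 0.0015, 0.093, 0, 0, 0, 0.0005, 0.0015, 0.0975, 0, 0, 0]

```text
time: 15.8
eef_pos: [0.5381, -0.0221, 0.0993]
tcp_rot: [0.611, 0.748, -0.202, -0.162]
contact_force: [0.0, -0.1, 0.2]
opening: 0.662
finger_force: 0.0
```

Request:
carry_out:
  deltas: [0, 0, 0, 0, 0, 0, 0, 0, 0, 0, 0, 0, 0, 0, 0, 0, 0, 0, 0, 0, 0, 0, 0, 0]
  grip: 35
  grip_force: 20

```text
time: 16.3
eef_pos: [0.5392, -0.022, 0.0999]
tcp_rot: [0.611, 0.748, -0.201, -0.162]
contact_force: [1.6, -0.5, 0.1]
opening: 0.485
finger_force: 23.4
```

Request:
carry_out:
  deltas: [0, 0, -0.01, 0, 0, 0, 0, 0, -0.03, 0, 0, 0, 0, 0, -0.065, 0, 0, 0, 0, 0, -0.11, 0, 0, 0, 0, 0, -0.16, 0, 0, 0]

```text
time: 16.92
eef_pos: [0.6178, -0.0052, 0.2405]
tcp_rot: [0.611, 0.748, -0.201, -0.162]
contact_force: [1.2, -0.1, -0.9]
opening: 0.488
finger_force: 23.2
```

```bash
python3 - <<'E'
from frames import *
W=cloud("top",np.load("top_d.npy")).reshape(-1,3); im=np.load("top_im.npy").reshape(-1,3).astype(int)
# bowl: rim points near z .055
m=(abs(W[:,0]-.53)<.11)&(abs(W[:,1]+.3)<.1)&(W[:,2]>.046)&(W[:,2]<.062)&(W[:,0]<.605); w=W[m]
(c,r)=cv2.minEnclosingCircle((w[:,:2]*1000).astype(np.float32)); print(c,r,len(w))
from scipy.optimize import least_squares
f=least_squares(lambda p:np.hypot(w[:,0]-p[0],w[:,1]-p[1])-.072,[.53,-.295],loss="soft_l1",f_scale=.004); print(f.x)
G=np.eye(4); a=np.radians(12); y=np.array([np.cos(a),np.sin(a),0]); G[:3,:3]=np.c_[np.cross(y,[0,0,-1]),y,[0,0,-1]]; G[:3,3]=[f.x[0],f.x[1],.20]
s=ctrl.get_state(); T=pose(s); print(s["time"],s["opening"],s["finger_force"],T[:3,3],rel(T,G))
E
```

```text
(516.6094970703125, -285.82098388671875) 75.00405883789062 287
[ 0.51583969 -0.28577245]
16.925 0.48836904709652473 23.221229016780853 [ 0.61783142 -0.00516777  0.24054668] (array([-0.25424336, -0.11477906,  0.11389212]), array([-0.52231332,  0.00159499, -0.00789136]))
```

Request:
carry_out:
  deltas: [-0.03, -0.014, 0.013, -0.1, 0, 0, -0.075, -0.034, 0.033, -0.24, 0, 0, -0.12, -0.055, 0.054, -0.38, 0, -0.004, -0.165, -0.075, 0.074, -0.522, 0, -0.008, -0.21, -0.095, 0.094, -0.522, 0.0015, -0.008]

```text
time: 17.55
eef_pos: [0.5311, -0.2389, 0.2069]
tcp_rot: [0.63, 0.777, 0.0, 0.001]
contact_force: [-0.1, 0.2, -1.4]
opening: 0.487
finger_force: 23.2
```

```bash
python3 - <<'E'
from frames import *
G=np.eye(4); a=np.radians(12); y=np.array([np.cos(a),np.sin(a),0]); G[:3,:3]=np.c_[np.cross(y,[0,0,-1]),y,[0,0,-1]]; G[:3,3]=[.516,-.286,.04]
im,d=ctrl.read_camera("top"); W=cloud("top",d).reshape(-1,3)
m=(abs(W[:,0]-.52)<.08)&(abs(W[:,1]+.29)<.09)&(W[:,2]>.046)&(W[:,2]<.062); w=W[m]; print(w.min(0),w.max(0),len(w))
s=ctrl.get_state(); T=pose(s); print(s["time"],s["opening"],s["finger_force"],T[:3,3],rel(T,G))
E
```

```text
[ 0.52131658 -0.21894714  0.05118644] [ 0.53060205 -0.21426407  0.05833988] 5
17.6 0.4867162832640482 23.220545947551727 [ 0.52924495 -0.24443191  0.2057845 ] (array([-0.03722392, -0.0209316 ,  0.16602434]), array([-0.00305035,  0.00465808, -0.00426828]))
```

Request:
carry_out:
  deltas: [-0.02, -0.011, 0.02, 0, 0, 0, -0.037, -0.021, 0.06, 0, 0, 0, -0.039, -0.021, 0.105, 0, 0, 0, -0.039, -0.021, 0.145, 0, 0, 0, -0.039, -0.021, 0.163, 0, 0, 0]

```text
time: 18.23
eef_pos: [0.5195, -0.2792, 0.0404]
tcp_rot: [0.629, 0.777, -0.0, -0.002]
contact_force: [-1.1, 0.0, -0.2]
opening: 0.483
finger_force: 23.2
```

Request:
carry_out:
  deltas: [0, 0, 0, 0, 0, 0, 0, 0, 0, 0, 0, 0, 0, 0, 0, 0, 0, 0]
  grip: 66

```text
time: 18.6
eef_pos: [0.5214, -0.2807, 0.0443]
tcp_rot: [0.629, 0.777, -0.0, 0.002]
contact_force: [0.1, -0.1, -0.5]
opening: 0.662
finger_force: 0.0
```

Request:
carry_out:
  deltas: [0, 0, -0.02, 0, 0, 0, 0, 0, -0.06, 0, 0, 0, 0, 0, -0.11, 0, 0, 0, 0, 0, -0.16, 0, 0, 0, 0.03, 0, -0.2, 0, 0, 0]

```text
time: 19.23
eef_pos: [0.5146, -0.2518, 0.2472]
tcp_rot: [0.63, 0.777, -0.0, 0.003]
contact_force: [0.8, -0.0, 0.5]
opening: 0.663
finger_force: 0.0
```

Request:
carry_out:
  deltas: [0.05, 0, 0, 0, 0, 0, 0.1, 0, 0, 0, 0, 0, 0.15, 0, 0, 0, 0, 0, 0.2, 0, 0, 0, 0, 0, 0.25, 0, 0, 0, 0, 0]

```text
time: 19.85
eef_pos: [0.4615, -0.0045, 0.2442]
tcp_rot: [0.629, 0.777, 0.001, 0.001]
contact_force: [0.8, 0.1, 0.6]
opening: 0.662
finger_force: 0.0
```

```bash
python3 - <<'E'
from frames import *
s=ctrl.get_state(); print(s["time"],s["contact_force"],s["opening"])
for c in("top","scene"):
    im,d=ctrl.read_camera(c); P=cloud(c,d); o=np.load(c+"_im.npy").astype(int); P0=cloud(c,np.load(c+"_d.npy"))
    for r in ctrl.find_in(c,"nut_center"): u,v=map(int,r["uv"]); print(c,"nut",round(r["score"],2),u,v,P[v,u].round(3))
    W=P.reshape(-1,3); I=im.reshape(-1,3).astype(int)
    m=(np.hypot(W[:,0]-.516,W[:,1]+.286)<.06)&(I[:,0]-I[:,2]>40); w=W[m]
    if m.sum(): print(c,"brown in bowl",m.sum(),w.mean(0).round(3),w.max(0).round(3))
    # changes in height
    ch=(abs(P[...,2]-P0[...,2])>.012)&(P0[...,0]>.36)&(P0[...,0]<.85)&(abs(P0[...,1])<.5)
    ch=cv2.morphologyEx(ch.astype(np.uint8),cv2.MORPH_OPEN,np.ones((3,3)))
    n,_,st,ce=cv2.connectedComponentsWithStats(ch)
    for i in range(1,n): u,v=ce[i].astype(int); print(c,"chg",st[i][4],u,v,P0[v,u].round(3),P[v,u].round(3))
E
```

```text
19.85 [0.7894962  0.0985006  0.55406367] 0.662034594707659
top nut 0.56 204 233 [0.435 0.178 0.048]
top nut 0.53 342 211 [ 0.517 -0.273  0.045]
top brown in bowl 69 [ 0.519 -0.274  0.035] [ 0.54  -0.262  0.047]
top chg 4082 257 220 [0.485 0.007 0.016] [0.43  0.01  0.457]
top chg 65 340 211 [ 0.523 -0.276  0.009] [ 0.518 -0.268  0.039]
top chg 92 177 221 [0.473 0.27  0.036] [0.477 0.277 0.004]
scene nut 0.8 191 208 [0.425 0.165 0.045]
scene nut 0.63 335 281 [ 0.518 -0.29   0.035]
scene brown in bowl 100 [ 0.514 -0.28   0.035] [ 0.547 -0.264  0.046]
scene chg 3773 232 127 [0.774 0.329 0.049] [ 0.387 -0.044  0.497]
scene chg 111 180 186 [0.469 0.265 0.032] [ 0.487  0.289 -0.001]
scene chg 115 331 280 [ 0.531 -0.274  0.006] [ 0.509 -0.282  0.043]
```

```bash
python3 -c "
from plant import ctrl
print(ctrl.sign_off())"
```

```text
the job is handed in; nothing more can be done
None
```

The smaller walnut was seated in the nutcracker, cracked and dropped in the white bowl. The job was handed in at about 20 s with the gripper clear. The final camera check showed nothing else moved, though the arm hid part of the view, including the nutcracker.

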